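Fit the stud cover on the board fixture

TASK

A circuit board sits in the fixture between two upright studs. Pick up the longer cover plate, the one whose holes are spaced like the studs, lower it over the fixture so that both studs come up through its holes, and let it go lying flat on both end blocks. Leave the shorter cover plate where it lies.

Things in the scene. Friction and masses are not known exactly. Their poses are not given: they have to be found in the camera images.
- fixture: Fixed aluminium base 84 x 184 x 8 mm (long side = its y), behind the vise, long side roughly across the robot's view. A dark block at each end, tops 24 mm above the bench; a green circuit board, lower, between them. On the blocks at y = +55 and -55 mm stand two 8 mm steel studs with pointed tips, 51 mm above the bench. Origin: centre of underside, on the bench; z up.
- cover_long: The cover to fit: loose aluminium plate 64 x 160 x 6 mm (long side = its y), 0.13 to 0.21 kg, flat on the bench; 30 mm through holes at y = +55 and -55 mm; fits either way round. Central dark bridge handle: bar 12 mm wide (x), 40 long (y), 24 to 36 mm above the underside, a leg at each end. Origin: centre of the underside; z up. Seated, its underside is 24 mm above the bench.
- cover_short: Similar cover to be left alone: plate 64 x 122 x 6 mm, 30 mm holes at y = +36 and -36 mm (they do not fit the studs), same handle, origin and axes as the long one. Both covers lie near the front edge of the bench, one ahead of the robot, one to the right; which is which varies. The vise is 43 mm high; a tall microscope (from about y = 0.09 m leftward) must not be hit.

How it is judged:
At the end, for the whole second after the job is handed in: The long cover rests flat (within 4 degrees) on both fixture blocks, a stud through each hole: underside within 4 mm of the block tops, middle within 16 mm of the fixture's middle, lined up within 15 degrees either way round. The short cover has not moved more than 30 mm (horizontal distance between cover_long and fixture below 0.016 m and angle between the y axis of cover_long and the y axis of fixture, either way round below 0.26 rad and z of cover_long in the frame of fixture between 0.02 and 0.028 m and angle between cover_long's own z axis and vertical below 0.07 rad and linear speed of cover_long below 0.02 m/s); the robot touches nothing.
It fails at once if the shorter cover is moved by more than 30 mm (distance of cover_short from where it was at the start of the episode above 0.03 m).
It also fails if it takes over 42 s, if anything falls off the work surface, if the arm or the gripper's body presses on something with over 40 N, if the wrist force passes 120 N, or if a joint passes its speed limit or range.

ROBOT

A 6-joint arm with a two-finger parallel gripper is mounted at the origin on a cart in front of the work surface, level with it; the furniture and walls round the work are solid. World frame = base frame: x ahead of the robot, y to its left, z up, the work surface at z = 0. Lengths are in m, angles in rad, forces in N, time in s.
With the tool pointing down it reaches from about 0.275 to 0.85 m from the base axis. Payload 5.2 kg.
Tool frame: the origin (TCP) lies at the very end of the fingers, on their centre line; the grasp point (between the pads) lies 19 mm behind it; z points along the fingers, y is the line along which they close (so a half turn about z gives the same grasp; the last joint's range is limited). The gripper opens to 85 mm and grips with 20 to 120 N. Pads are 22 mm wide; open, the fingers measure 114 mm over their backs; the gripper's body (76 mm by 85 mm) begins 54 mm behind the grasp point. The pads swing forward as they close: fully open they stand 13 mm farther back than shut.
Start: joints at [1.106, 0.259, 1.535, -0, 1.348, -0.203], TCP at [0.142, 0.531, 0.231] pointing down, gripper open.
Joint ranges: [-3.14, 3.14], [-0.91, 2.08], [0.19, 2.58], [-1.22, 4.36], [0.22, 2.71], [-3.12, 3.12]. Speed limits (rad/s): [2.57, 2.57, 3.14, 3.14, 3.14, 3.14].

INTERFACE

Orientations are given as a rotation vector (axis times angle).
In Python, from plant import arm gives the robot as it stands. The module is installed in compiled form; this text tells all that it offers. Calls block until the motion is done:
- arm.reach(position, orientation): joint-space move of the TCP to a pose.
- arm.line_to(position, frame=None, speed=0.15): straight line of the TCP; frame=None keeps the orientation; speed is the mean speed in m/s.
- arm.set_joints(angles): joint-space move.
- arm.gripper_open() and arm.grab(): open the fingers fully, or close them until they stop; the grip force is fixed at half the most.
- arm.pause(seconds).
- arm.inverse_kinematics(position, orientation): joint angles nearest the present ones, or None.
- arm.read_state(): the state.
- arm.grab_frame(name): name is "side" or "top"; returns the picture (420x560x3 uint8, blue, green, red); there is no depth.
- arm.get_calibration(name): a dict with "intrinsics" (3x3 intrinsics, pixels), "k1" (the pictures are not rectified: a ray, as slopes to the right and down, at radius r is drawn at 1 + k1 r^2 times it, then the intrinsics apply), "pose" (4x4, takes a point from camera to world coordinates). Camera axes: x right, y up, looking along -z (the intrinsics and any distortion apply to the point x, -y, -z); pixel columns grow to the right and rows downward; lengths in m; the calibration is good to about 2 mm. A picture is of the moment at which its call begins. get_calibration takes no time and is no camera call.
A pose or a line that the arm cannot do raises arm.MotionError and nothing moves.
- arm.finish_job(): hands the job in, once; it reports no verdict.
The state is a dict: "clock": time; "joints": joint angles; "qd": joint speeds; "tau": joint torques, N m; "eef_pos": TCP position; "ee_rot": TCP orientation; "contact_force": force on the tool from outside, world axes, zero at the start; "wrist_torque": the same for the moment, N m; "opening": finger opening in m.
Only numpy, scipy, OpenCV 4.12 (cv2) and the standard library are available. Lean on these libraries where they do the work, as an engineer would, in place of code of your own. Each camera call takes 0.05 s, during which the arm holds its last target. There are 200 camera calls.

## Working session

There is one attempt and no reset: what is moved stays moved. The work goes in short steps, each a Python script; the robot and the scene stay as the last script left them, time stands still between calls to the robot, and variables do not carry over. Pictures are saved under pics/ and viewed, on a budget of 10 in all, crops included, one or two more only if the job needs it, and the job is handed in when it is done.

```bash
mkdir -p pics; cat > h.py <<'E'
import numpy as np, cv2
from plant import arm
from scipy.spatial.transform import Rotation as R
def ray(cam,uv):
    c=arm.get_calibration(cam);K=np.array(c["intrinsics"]);P=np.array(c["pose"])
    k=float(c["k1"])
    p=cv2.undistortPoints(np.array(uv,float).reshape(-1,1,2),K,np.array([k,0,0,0,0.])).reshape(-1,2)
    d=np.c_[p[:,0],-p[:,1],-np.ones(len(p))]@P[:3,:3].T
    return P[:3,3],d
def onplane(cam,uv,z):
    o,d=ray(cam,uv); return o+d*((z-o[2])/d[:,2])[:,None]
def project(cam,X):
    c=arm.get_calibration(cam);K=np.array(c["intrinsics"]);P=np.array(c["pose"])
    q=(np.atleast_2d(X)-P[:3,3])@P[:3,:3]; s=np.c_[q[:,0],-q[:,1]]/-q[:,2:]
    s=s*(1+c["k1"]*(s**2).sum(1,keepdims=True)); return s@K[:2,:2].T+K[:2,2]
def down(yaw): # tool z down, tool y axis at angle yaw in world
    y=np.array([np.cos(yaw),np.sin(yaw),0]);z=np.array([0,0,-1.]);return R.from_matrix(np.c_[np.cross(y,z),y,z]).as_rotvec()
E
python3 - <<'E'
from h import *
for n in("top","side"):
    cv2.imwrite(f"pics/{n}0.png",arm.grab_frame(n)); c=arm.get_calibration(n); print(n,c)
s=arm.read_state();print(s["clock"],s["eef_pos"],s["ee_rot"],R.from_rotvec(s["ee_rot"]).as_matrix())
E
```

```text
top {'intrinsics': array([[454.73574713,   0.        , 286.32586751],
       [  0.        , 454.73574713, 204.79645415],
       [  0.        ,   0.        ,   1.        ]]), 'k1': -0.08167488170734875, 'pose': array([[-0.01099933,  0.98323006, -0.18203756,  0.39041606],
       [-0.99978434, -0.01402085, -0.01531973, -0.12060039],
       [-0.01761514,  0.18182979,  0.98317223,  0.88903806],
       [ 0.        ,  0.        ,  0.        ,  1.        ]])}
side {'intrinsics': array([[437.43693739,   0.        , 284.02016015],
       [  0.        , 437.43693739, 215.28376905],
       [  0.        ,   0.        ,   1.        ]]), 'k1': -0.05426649133131064, 'pose': array([[-0.88907943,  0.22509001, -0.39858782,  0.22345657],
       [-0.45768349, -0.45228773,  0.76548131,  0.55449719],
       [-0.00797418,  0.86300075,  0.5051397 ,  0.45947035],
       [ 0.        ,  0.        ,  0.        ,  1.        ]])}
0.1 [0.14212526 0.53084508 0.23054796] [-4.10000717e-01 -3.11419036e+00  2.41505634e-03] [[-9.65924112e-01  2.58824431e-01 -7.24069282e-04]
 [ 2.58825243e-01  9.65923069e-01 -1.45567227e-03]
 [ 3.22631675e-04 -1.59347636e-03 -9.99998678e-01]]
```

View pics/top0.png

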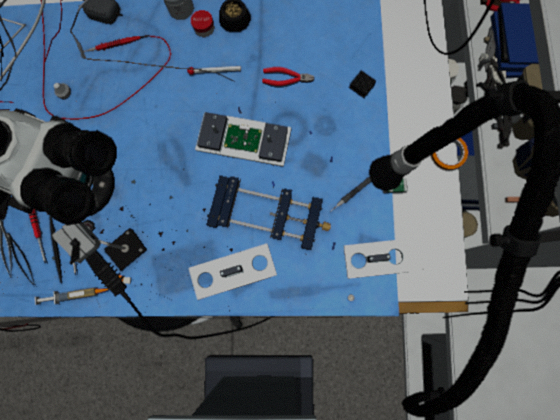

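View pics/side0.png

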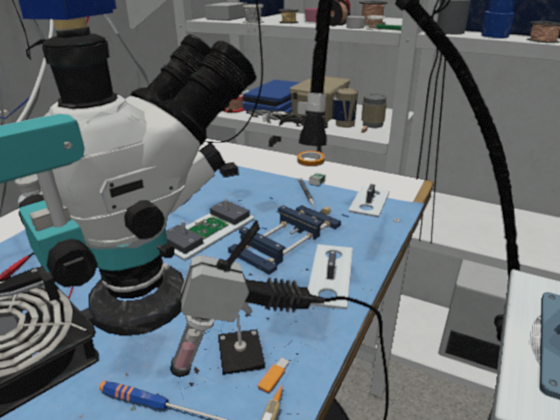

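Top view: the long cover is at about (232,271) with holes near (205,280) and (259,263). The short cover is at (374,258) and the fixture at (243,138). The side view shows the same layout, with the long cover at (330,275) and the fixture at (210,228).

```bash
python3 - <<'E'
from h import *
t=cv2.imread("pics/top0.png"); s=cv2.imread("pics/side0.png")
hsv=cv2.cvtColor(t,cv2.COLOR_BGR2HSV)
w=((hsv[...,1]<50)&(hsv[...,2]>150)).astype(np.uint8)
def blob(box,m=w):
    x0,y0,x1,y1=box; k=np.zeros_like(m);k[y0:y1,x0:x1]=m[y0:y1,x0:x1]
    c,h=cv2.findContours(k,cv2.RETR_CCOMP,cv2.CHAIN_APPROX_NONE); return c,h[0]
for name,box,z in(("long",(180,235,290,310),.006),("short",(335,235,408,285),.006),("fix",(185,100,300,172),.008)):
    c,h=blob(box); i=max(range(len(c)),key=lambda i:cv2.contourArea(c[i]))
    P=onplane("top",c[i].reshape(-1,2),z)[:,:2]
    r=cv2.minAreaRect((P*1000).astype(np.float32)); print(name,r)
    for j in range(len(c)):
        if h[j][3]==i and cv2.contourArea(c[j])>40:
            Q=onplane("top",c[j].reshape(-1,2),z)[:,:2]*1000; print("  hole",cv2.minEnclosingCircle(Q.astype(np.float32)),cv2.contourArea(Q.astype(np.float32)))
# dark blocks on fixture, handle
d=((hsv[...,2]<100)).astype(np.uint8)
for name,box,z in(("blocks",(190,105,300,170),.024),("handle",(215,260,250,285),.036)):
    c,h=blob(box,d)
    for k in c:
        if cv2.contourArea(k)>25: print(name,cv2.minAreaRect((onplane("top",k.reshape(-1,2),z)[:,:2]*1000).astype(np.float32)))
a=cv2.resize(t[100:170,185:300],None,fx=6,fy=6,interpolation=cv2.INTER_CUBIC)[:, :400*2]
b=cv2.resize(s[190:265,155:265],None,fx=6,fy=6,interpolation=cv2.INTER_CUBIC)
a=cv2.resize(t[105:168,190:295],None,fx=4.7,fy=4.7,interpolation=cv2.INTER_CUBIC); b=cv2.resize(s[192:262,160:260],None,fx=4.0,fy=4.0,interpolation=cv2.INTER_CUBIC)
o=np.zeros((580,500,3),np.uint8); a=a[:,:500];o[:a.shape[0],:a.shape[1]]=a;o[300:300+b.shape[0],:b.shape[1]]=b
cv2.imwrite("pics/c1.png",o)
E
```

```text
long ((425.1603088378906, -0.3344573974609375), (64.07624816894531, 160.24728393554688), 16.635360717773438)
  hole ((409.43084716796875, 52.86753845214844), 17.509281158447266) 862.2782414985122
  hole ((425.9419860839844, 1.5374313592910767), 25.36981964111328) 884.1999278102621
  hole ((441.7730407714844, -52.743614196777344), 17.540067672729492) 835.1327897469164
short ((444.361328125, -279.2547607421875), (123.71873474121094, 94.66426849365234), 88.93809509277344)
  hole ((444.7857666015625, -281.2309265136719), 53.176841735839844) 2235.3588717468083
fix ((724.8672485351562, -23.980792999267578), (79.35354614257812, 19.8330078125), 78.94973754882812)
blocks ((687.3499145507812, -20.995357513427734), (67.55138397216797, 48.51356887817383), 78.37425231933594)
blocks ((677.5771484375, -82.299560546875), (46.99652099609375, 75.76593017578125), 78.60344696044922)
blocks ((703.3405151367188, 40.44447326660156), (49.166419982910156, 75.25376892089844), 78.47160339355469)
handle ((424.5967102050781, -2.990022659301758), (13.035684585571289, 41.5346565246582), 16.502092361450195)
```

View pics/c1.png

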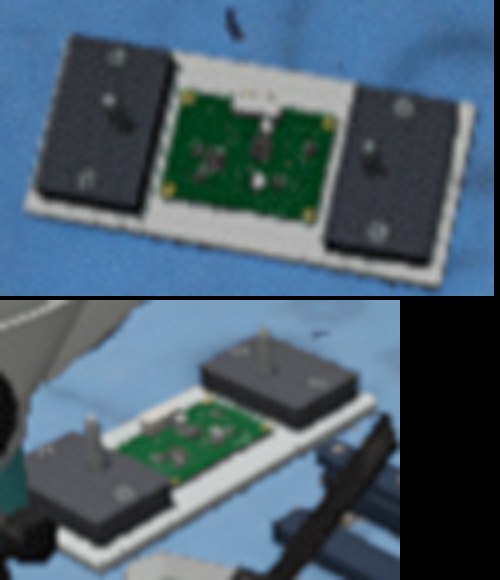

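The crop shows both studs. Tips are near top (212.6,125.5) and (267.8,135.5), and side (182.6,220.6) and (225.6,198.6). Next I'll compute the fixture pose from them, then approach the long cover.

```bash
cat >> h.py <<'E'
def tri(u,v):
    (o1,d1),(o2,d2)=ray("top",[u]),ray("side",[v]); d1,d2=d1[0],d2[0]
    a,b=np.linalg.lstsq(np.c_[d1,-d2],o2-o1,rcond=None)[0]; return (o1+a*d1+o2+b*d2)/2, np.linalg.norm(o1+a*d1-o2-b*d2)
def st(): 
    s=arm.read_state(); print("t%.2f"%s["clock"],np.round(s["eef_pos"],4),"F",np.round(s["contact_force"],1),"op %.4f"%s["opening"])
E
python3 - <<'E'
from h import *
T=[(212.6,125.5),(267.8,135.5)];S=[(182.6,220.6),(225.6,198.6)]
for c,p in(("top",T),("side",S)):
    X=onplane(c,p,.051);print(c,X.mean(0),np.diff(X,axis=0),np.linalg.norm(X[0]-X[1]),np.degrees(np.arctan2(*(X[0]-X[1])[[1,0]])))
for u,v in zip(T,S): print(tri(u,v))
print("lamp",tri((385,172),(314,140)))
arm.gripper_open()
q=np.array(arm.read_state()["joints"])
q1=arm.inverse_kinematics([.135,.30,.30],down(np.radians(75)));print("q1",q1)
for n,p,y in(("pre",[.40,0,.20],16.7),("g",[.425,0,.013],16.7),("pl",[.69,-.021,.037],-11.9)): 
  for k in (0,180): print(n,k,arm.inverse_kinematics(p,down(np.radians(y+k))))
if q1 is not None:
    arm.set_joints(q1); st()
    q2=np.array(q1);q2[0]=0;
    arm.set_joints(q2); st()
E
```

```text
top [ 0.69372629 -0.01927085  0.051     ] [[-0.02265341 -0.1078673   0.        ]] 0.11022037433101282 78.13957015580489
side [ 0.69102529 -0.01808366  0.051     ] [[-0.02296495 -0.10604254  0.        ]] 0.10850073570642269 77.78051877919174
(array([0.70431553, 0.03425676, 0.05050131]), np.float64(0.001938191381017671))
(array([ 0.68216377, -0.07345792,  0.04950381]), np.float64(0.0015701207100786005))
lamp (array([ 0.58639705, -0.282549  ,  0.11811917]), np.float64(0.005361210045128506))
q1 [ 8.04422939e-01 -2.08841366e-01  1.85070097e+00 -4.44089210e-16
  1.49973305e+00 -5.04574000e-01]
pre 0 [-2.80670527e-01  8.48350866e-03  1.91044349e+00 -4.44089210e-16
  1.22266565e+00 -5.72140512e-01]
pre 180 [-2.80670527e-01  8.48350866e-03  1.91044349e+00 -8.88178420e-16
  1.22266565e+00  2.56945214e+00]
g 0 [-2.63753298e-01  3.32374376e-01  2.08821477e+00 -4.44089210e-16
  7.21003508e-01 -5.55223283e-01]
g 180 [-2.63753298e-01  3.32374376e-01  2.08821477e+00 -1.33226763e-15
  7.21003508e-01  2.58636937e+00]
pl 0 [-1.91628052e-01  6.68546308e-01  1.38164274e+00 -4.44089210e-16
  1.09140360e+00  1.60661288e-02]
pl 180 None
t1.27 [0.1354 0.3007 0.3001] F [ 0.4  0.1 -0.5] op 0.0855
t2.28 [0.3098 0.1115 0.2997] F [-0.7  0.2 -0.2] op 0.0854
```

```bash
python3 - <<'E'
from h import *
yaw=np.radians(16.7);c=np.array([.4253,-.0005])
arm.reach([*c,.15],down(yaw));st()
arm.line_to([*c,.013],speed=.12);st()
arm.grab();st()
arm.line_to([*c,.16],speed=.12);st()
for n in("top","side"): cv2.imwrite(f"pics/{n}1.png",arm.grab_frame(n))
a,b=cv2.imread("pics/top1.png"),cv2.imread("pics/side1.png")
cv2.imwrite("pics/both1.png",np.vstack([cv2.resize(a[90:320,150:420],None,fx=1.2,fy=1.2),cv2.resize(b[120:320,200:470],None,fx=1.2,fy=1.2)]))
E
```

```text
t3.17 [0.4253 0.0006 0.1506] F [-0.7  0.8  0.3] op 0.0856
t4.46 [ 0.4258 -0.0006  0.0136] F [0.9 0.1 0.3] op 0.0857
t5.12 [ 0.4254 -0.0005  0.0132] F [-1.1 -0.6  4.1] op 0.0108
t6.50 [ 4.247e-01 -4.000e-04  1.593e-01] F [-0.7 -0.4 -2.7] op 0.0109
```

View pics/both1.png

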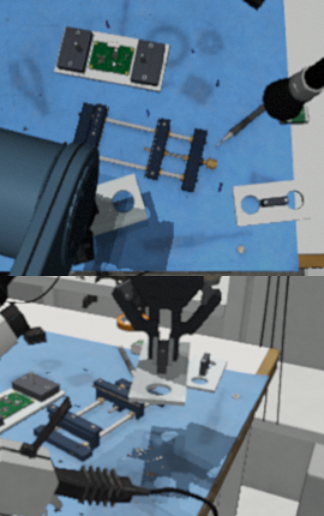

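The cover is held at its handle (opening 10.9 mm) and looks level, with the short cover undisturbed. I'll carry it over the fixture and check before lowering.

```bash
python3 - <<'E'
from h import *
f=np.array([.6925,-.019]);yaw=np.radians(-12.0)
arm.line_to([*f,.16],frame=down(yaw),speed=.12);st()
arm.line_to([*f,.085],speed=.08);st()
for n in("top","side"): cv2.imwrite(f"pics/{n}2.png",arm.grab_frame(n))
a,b=cv2.imread("pics/top2.png"),cv2.imread("pics/side2.png")
cv2.imwrite("pics/both2.png",np.hstack([cv2.resize(a[60:220,160:320],(500,500),interpolation=cv2.INTER_CUBIC)[:,:400],cv2.resize(b[120:280,140:300],(500,500),interpolation=cv2.INTER_CUBIC)[:,:400]]))
E
```

```text
t8.98 [ 0.6922 -0.019   0.1602] F [ 0.4  0.7 -1.7] op 0.0111
t10.07 [ 0.6931 -0.0191  0.0858] F [-0.2  0.4 -1.7] op 0.0104
```

View pics/both2.png

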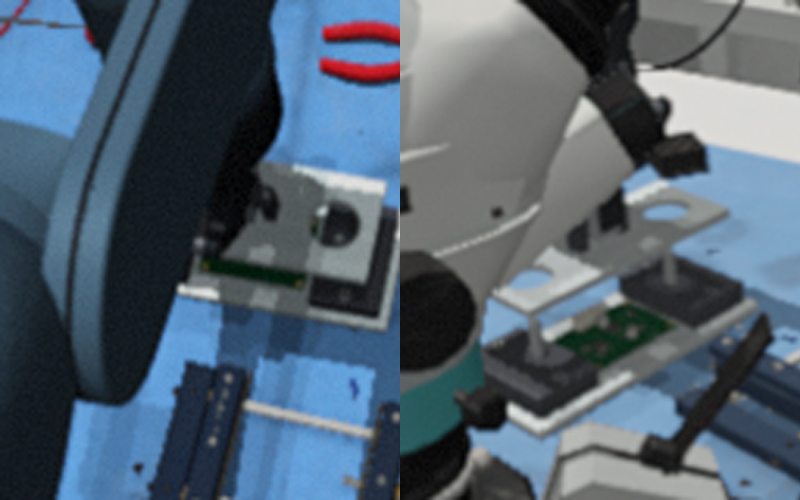

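The top view shows the right hole at about (267.8,131.0). The side view shows the holes at about (181.6,209.6) and (224.8,187.2), both above the studs. I'll compare them with the stud tips in each camera.

```bash
python3 - <<'E'
from h import *
zt=.0858-.013+.006
print("side holes",onplane("side",[(181.6,209.6),(224.8,187.2)],zt),"studs",onplane("side",[(182.6,220.6),(225.6,198.6)],.051))
print("top hole",onplane("top",[(267.8,131.0)],zt),"stud",onplane("top",[(267.8,135.5)],.051))
print("tri",tri((267.8,131.0),(224.8,187.2)))
y=np.radians(78);f=np.array([.6925,-.019]);d=.055*np.array([np.cos(y),np.sin(y)]);print("cmd holes",f+d,f-d)
E
```

```text
side holes [[ 0.69565003  0.04085107  0.0788    ]
 [ 0.6762421  -0.06711753  0.0788    ]] studs [[ 0.70250777  0.03493761  0.051     ]
 [ 0.67954282 -0.07110493  0.051     ]]
top hole [[ 0.68157556 -0.07479947  0.0788    ]] stud [[ 0.68239959 -0.0732045   0.051     ]]
tri (array([ 0.68261563, -0.07482301,  0.07412956]), np.float64(0.0013217939448814749))
cmd holes [0.70393514 0.03479812] [ 0.68106486 -0.07279812]
```

Holes and studs agree to about 2–3 mm, against 11 mm of clearance. Lowering in steps with a force check.

```bash
python3 - <<'E'
from h import *
f=[.6925,-.019]
for z in(.060,.046,.041,.039,.0375,.0365):
    arm.line_to([*f,z],speed=.05 if z>.042 else .02);st()
    F=np.array(arm.read_state()["contact_force"])
    if F[2]>4 or np.hypot(F[0],F[1])>8: print("contact");break
for n in("side",): cv2.imwrite(f"pics/{n}3.png",arm.grab_frame(n))
b=cv2.imread("pics/side3.png");cv2.imwrite("pics/s3.png",cv2.resize(b[150:280,150:280],(520,520),interpolation=cv2.INTER_CUBIC))
E
```

```text
t10.82 [ 0.6925 -0.019   0.0597] F [ 0.   0.7 -1.6] op 0.0107
t11.26 [ 0.6921 -0.0189  0.0454] F [-0.   0.2 -1.1] op 0.0107
t11.66 [ 0.6924 -0.019   0.0409] F [-0.6  0.3 -2.1] op 0.0108
t11.91 [ 0.6924 -0.019   0.0389] F [-0.7 -0.4 -1.9] op 0.0108
t12.16 [ 0.6925 -0.019   0.0374] F [ 1.2 -0.2 -1.6] op 0.0104
t12.41 [ 0.6926 -0.019   0.0373] F [-3.   0.4  4.2] op 0.0106
contact
```

View pics/s3.png

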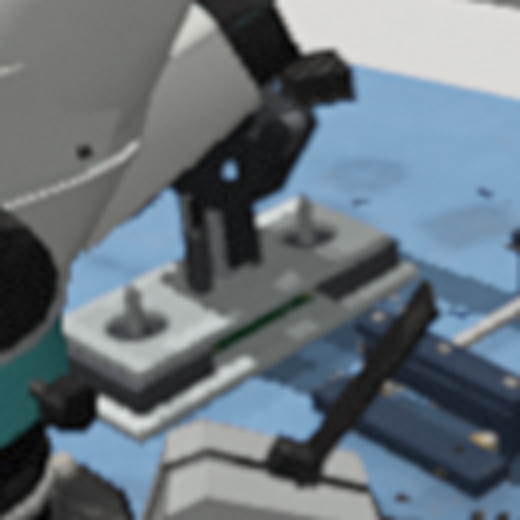

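Both studs, at crop (133,300) and (305,215), come up through the holes. Contact came at the expected height. Releasing and retreating.

```bash
python3 - <<'E'
from h import *
arm.gripper_open();st()
f=[.6925,-.019]
arm.line_to([*f,.16],speed=.12);arm.line_to([.42,-.0,.22],speed=.2);st()
q=np.array(arm.read_state()["joints"])
arm.reach([.31,.0,.30],arm.read_state()["ee_rot"])
for n in("top","side"): cv2.imwrite(f"pics/{n}4.png",arm.grab_frame(n))
st()
a,b=cv2.imread("pics/top4.png"),cv2.imread("pics/side4.png")
cv2.imwrite("pics/both4.png",np.hstack([cv2.resize(a[90:290,180:420],(480,400),interpolation=cv2.INTER_CUBIC),cv2.resize(b[180:270,155:225+20],(400,400))[:,:320]]))
E
```

```text
t13.17 [ 0.6925 -0.019   0.0365] F [ 0.4 -0.5  0. ] op 0.0858
t15.90 [ 4.207e-01 -2.000e-04  2.198e-01] F [-0.6  0.6  0.8] op 0.0855
t16.60 [ 3.107e-01 -1.000e-04  2.992e-01] F [-0.1  0.   0.3] op 0.0856
```

View pics/both4.png

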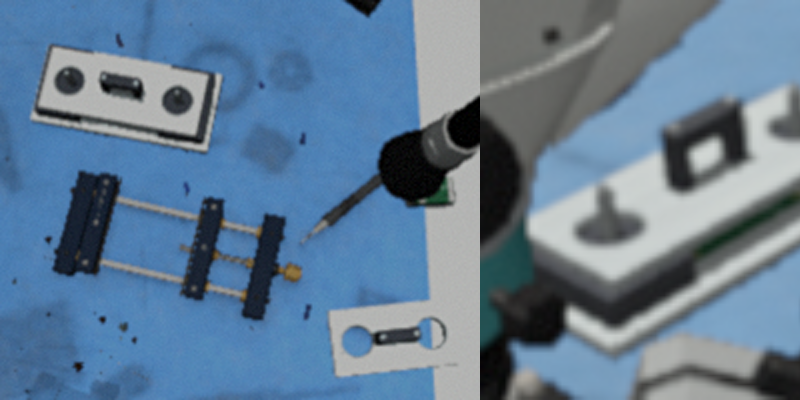

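The long cover lies on both blocks with a stud in each hole, top crop (69,80) and (177,100). The short cover is where it was. One numeric check, then hand in.

```bash
python3 - <<'E'
from h import *
X=onplane("top",[(214.3,129.8),(268.3,139.8)],.030);d=X[0]-X[1]
print(X.mean(0),np.linalg.norm(d),np.degrees(np.arctan2(d[1],d[0])))
a,b=[cv2.imread(f"pics/top{i}.png")[235:285,340:408].astype(int) for i in(0,4)]
print("short diff",np.abs(a-b).mean())
arm.finish_job();st()
E
```

```text
[ 0.69227407 -0.0190296   0.03      ] 0.11033798589598467 77.95381232348022
short diff 2.9331372549019608
the job is handed in; nothing more can be done
the job is handed in; nothing more can be done
```

I gripped the long cover by its handle, carried it over the vise and lowered it onto the fixture. I released it once it touched the blocks, backed the arm away and handed the job in. The last clock reading before hand-in was 16.6 s. `finish_job` gives no verdict, so success rests on these checks:

- **Position:** from hole centres read by eye in the last top picture, the cover's middle is at (0.692, -0.019) m at 78.0°. The fixture measured (0.6925, -0.019) m at 78.0°. Both used the same camera calibration, which is good to about 2 mm.
- **Seating:** the final pictures show a stud through each hole and the cover lying flat on both blocks. I judged flatness by eye and did not measure it. Contact came at the expected height, with about 4 N of upward force.
- **Short cover:** its patch of the top picture is essentially unchanged from the start.
- **Robot:** the contact force was about zero after retreating.

One reading disagreed. Before lowering, the side camera alone put the holes 5–9 mm from the studs. The view from both cameras put the right hole within 1–2 mm, and I put the difference down to the plate height I had assumed. The cover went down over both studs with no sideways resistance. No checks failed.

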